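Make up and stack two jewellery job trays

ROBOT

A 6-joint arm with a two-finger parallel gripper is mounted at the origin on the work surface. World frame = base frame: x ahead of the robot, y to its left, z up, the work surface at z = 0. Lengths are in m, angles in rad, forces in N, time in s.
With the tool pointing down it reaches from about 0.275 to 0.775 m from the base axis. Payload 14.6 kg.
Tool frame: the origin (TCP) lies at the very end of the fingers, on their centre line; the grasp point (between the pads) lies 19 mm behind it; z points along the fingers, y is the line along which they close (so a half turn about z gives the same grasp; the last joint's range is limited). The gripper opens to 85 mm and grips with 20 to 120 N. Pads are 22 mm wide; open, the fingers measure 114 mm over their backs; the gripper's body (76 mm by 85 mm) begins 54 mm behind the grasp point. The pads swing forward as they close: fully open they stand 13 mm farther back than shut.
Start: joints at [-1.444, 0.263, -0.048, 1.259, 0, 1.415], TCP at [0.146, -0.504, 0.231] pointing down, gripper open.
Joint ranges: [-2.65, 2.65], [-0.89, 1.7], [-1.18, 1.37], [-2.13, 2.11], [-1.35, 1.29], [-3.14, 3.14]. Speed limits (rad/s): [1.89, 1.89, 2.57, 2.79, 3.14, 3.14].

INTERFACE

Orientations are given as a unit quaternion [w, x, y, z].
In Python, from cell import env gives the robot as it stands. Calls block until the motion is done:
- env.move_to(position, orientation): joint-space move of the TCP to a pose.
- env.move_straight(position, rate=0.15, orientation=None): straight line of the TCP; orientation=None keeps the orientation; rate is the mean speed in m/s.
- env.move_joints(angles): joint-space move.
- env.ungrasp() and env.close_gripper(): open the fingers fully, or close them until they stop; the grip force is fixed at half the most.
- env.sleep(seconds).
- env.solve_ik(position, orientation): joint angles nearest the present ones, or None.
- env.camera(name): name is "scene" or "top" or "wrist"; returns a dict with "frame" (480x640x3 uint8, red, green, blue), "z_map" (480x640 float32, m along the optical axis (not along the pixel's ray), 0 where there is no reading), "vertical_fov" (degrees; the focal length in pixels is half the picture's height over the tangent of half this angle, whatever the lens; pixels are square), "cx", "cy" (the principal point, pixels), "rvec" (rotation vector, rad) and "tvec" (3), from world to camera coordinates, as OpenCV has them; the wrist camera has in their place "T_tool_cam" (4x4, takes a point from camera to tool coordinates, whose origin is the TCP and whose axes are the flange's). Camera axes: x right, y down, z forward; pixel columns grow to the right and rows downward; lengths in m; the calibration is good to about 2 mm. A picture is of the moment at which its call begins: read the wrist's pose just before it.
A pose or a line that the arm cannot do raises env.IKError and nothing moves.
- env.finish_job(): hands the job in; it is judged then, once.
Readings, each from a call of its own:
- env.current_time_s(): time.
- env.current_joint_pos(): joint angles.
- env.current_qvel(): joint speeds.
- env.current_joint_torque(): joint torques, N m.
- env.current_position(): TCP position.
- env.current_eef_rot(): TCP orientation.
- env.current_force(): force on the tool from outside, world axes, zero at the start.
- env.current_moment(): the same for the moment, N m.
- env.current_opening(): finger opening in m.
- env.current_grip_force(): force on a finger pad.
Only numpy, scipy, OpenCV 4.12 (cv2) and the standard library are available. Lean on these libraries where they do the work, as an engineer would, in place of code of your own. Each camera call takes 0.05 s, during which the arm holds its last target. There are 200 camera calls.

TASK

Make up two job trays and stack them: the round brass blank and the graver go into the deep tray (the one with two tabs on its front), the large ring and the lidded tin into the shallow tray (one tab, and a raised grip across its middle), one thing lying flat in each compartment. The shallow tray must finish on top of the deep one, turned end for end relative to it, so that its feet stand on the deep tray's posts, inside its rim, instead of dropping past them. Leave the square blank and the small ring lying where they are.

Things in the scene. Friction and masses are not known exactly. Their poses are not given: they have to be found in the camera images.
- deep_tray: Loose white tray, two tabs on its front (-x) end. In mm: 200 (x) x 124 (y), walls 4. Origin: middle, underside of feet; z up. Floor top z 19, rim 59; a 12 thick divider at x 0, rim-high, parts 2 compartments: free floor |x| 6-76, |y| < 58. Posts at both ends, tops z 54. Starts front to robot. The shallow tray, seated turned 180 deg, has its origin 54 above this one, play 4 each way; unturned, 44.
- shallow_tray: Loose white tray, one wide tab on its front (-x) end, 0.28 kg. In mm: 200 (x) x 124 (y), walls 4. Origin: middle, underside of feet; z up. Floor top z 19, rim 45; a 12 thick divider at x 0, top z 64, is its lifting grip (pinch along x) and parts 2 compartments: free floor |x| 6-76, |y| < 58. Four 15 long feet below, front pair set wider, so it seats only turned. Starts front to robot.
- round_blank: Solid brass disc, 36 mm diameter, 8 mm thick, lying flat, about 70 g. Origin: centre of its underside; z up.
- graver: Short graver lying flat, 45 g: pale wooden handle 40 mm long, 20 wide, 22 high, a 26 mm round head behind, thin steel blade ahead. Origin: underside, middle of the handle (grip across its y, 20 mm); x along the blade: head ends at x = -32 mm, blade at x = +52 mm. Fits a compartment only along the tray's y. Starts with the blade roughly away from the robot.
- large_ring: Heavy brass ring lying flat, 34 mm outside, 22 mm inside diameter, 12 mm high, about 55 g. Origin: centre of its underside; z up.
- tin: Round aluminium tin with its lid on, 46 mm diameter over the lid (43 mm below it), 18 mm high, a pale paper disc on top, about 70 g. The lid is the upper 8 mm and does not come off. Origin: centre of its underside; z up.
- square_blank: Square brass plate 34 x 34 mm, 8 mm thick, lying flat. Not wanted: stays where it is. Origin: centre of its underside.
- small_ring: Small brass ring lying flat, 23 mm outside, 16 mm inside diameter, 8 mm high. Not wanted: stays where it is. Origin: centre of its underside.
Things that resemble listed ones, but are neither listed nor needed, are in the scene too. Several things have the shape of the graver; the one meant has the colours described above.

How it is judged:
At the end, for the whole second after the job is handed in: Each compartment holds its one thing, flat on the floor. Shallow tray turned 180 degrees on the deep tray: within 7 mm each way and 0.1 rad, 50 to 58 mm above it, both level within 0.06 rad. Square blank and small ring within 25 mm of their starts. All released, at rest (y of round_blank in the frame of deep_tray between -0.058 and 0.058 m and z of round_blank in the frame of deep_tray between 0.014 and 0.032 m and y of graver in the frame of deep_tray between -0.058 and 0.058 m and z of graver in the frame of deep_tray between 0.014 and 0.032 m and ((x of round_blank in the frame of deep_tray between 0.006 and 0.096 m and x of graver in the frame of deep_tray between -0.096 and -0.006 m) or (x of graver in the frame of deep_tray between 0.006 and 0.096 m and x of round_blank in the frame of deep_tray between -0.096 and -0.006 m)) and y of large_ring in the frame of shallow_tray between -0.058 and 0.058 m and z of large_ring in the frame of shallow_tray between 0.014 and 0.032 m and y of tin in the frame of shallow_tray between -0.058 and 0.058 m and z of tin in the frame of shallow_tray between 0.014 and 0.032 m and ((x of large_ring in the frame of shallow_tray between 0.006 and 0.096 m and x of tin in the frame of shallow_tray between -0.096 and -0.006 m) or (x of tin in the frame of shallow_tray between 0.006 and 0.096 m and x of large_ring in the frame of shallow_tray between -0.096 and -0.006 m)) and x of shallow_tray in the frame of deep_tray between -0.007 and 0.007 m and y of shallow_tray in the frame of deep_tray between -0.007 and 0.007 m and z of shallow_tray in the frame of deep_tray between 0.05 and 0.058 m and angle between the x axis of shallow_tray and the x axis of deep_tray, either way round below 0.1 rad and angle between each of shallow_tray, deep_tray's own z axis and vertical below 0.06 rad and angle between each of round_blank, graver, large_ring, tin's own z axis and vertical below 0.3 rad and linear speed of each of round_blank, graver, large_ring, tin, deep_tray, shallow_tray below 0.02 m/s and distance of each of square_blank, small_ring from where it was at the start of the episode below 0.025 m); the robot touches nothing.
It fails at once if the square blank is moved by more than 25 mm (distance of square_blank from where it was at the start of the episode above 0.025 m).
It fails at once if the small ring is moved by more than 25 mm (distance of small_ring from where it was at the start of the episode above 0.025 m).
It also fails if it takes over 134 s, if anything falls off the work surface, if the arm or the gripper's body presses on something with over 40 N, if the wrist force passes 120 N, or if a joint passes its speed limit or range.

## Working session

There is one attempt and no reset: what is moved stays moved. The work goes in short steps, each a Python script; the robot and the scene stay as the last script left them, time stands still between calls to the robot, and variables do not carry over. Pictures are saved under pics/ and viewed, at most 14 in all, crops included, and the job is handed in when it is done.

```bash
ls; mkdir -p pics; python3 - <<'E'
from cell import env
import cv2,numpy as np
for n in("scene","top"):
    c=env.camera(n); cv2.imwrite(f"pics/{n}0.png",c["frame"][:,:,::-1]); np.savez(f"{n}0.npz",**c)
    print(n,c["vertical_fov"],c["cx"],c["cy"],c["rvec"],c["tvec"],[k for k in c])
print(env.current_time_s(),env.current_eef_rot(),env.current_opening())
E
```

```text
pics
scene 44.749397820296416 317.7337299672164 239.00768700540303 [ 2.02571358  0.98410193 -0.4631407 ] [-0.27303842 -0.17049116  1.44606042] ['frame', 'z_map', 'vertical_fov', 'cx', 'cy', 'rvec', 'tvec']
top 48.81187290900547 323.28851304349837 249.05669305792475 [ 2.12220905 -2.1630303   0.14597691] [0.02765314 0.41616308 1.0686274 ] ['frame', 'z_map', 'vertical_fov', 'cx', 'cy', 'rvec', 'tvec']
0.1 [-4.67978989e-04  9.90094223e-01  1.40403744e-01  7.55582187e-06] 0.08501923338051029
```

View pics/top0.png

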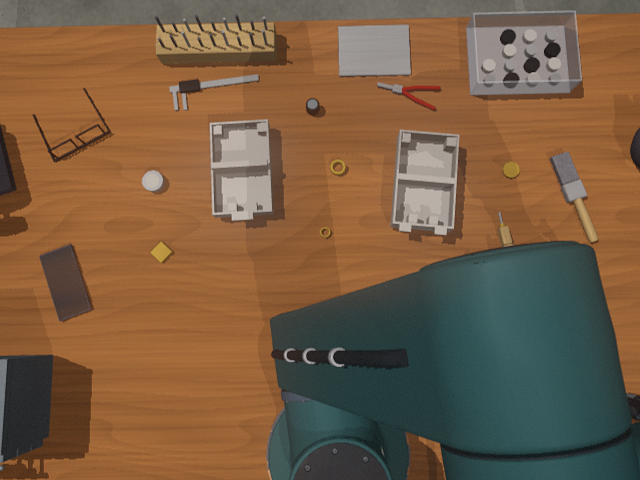

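View pics/scene0.png

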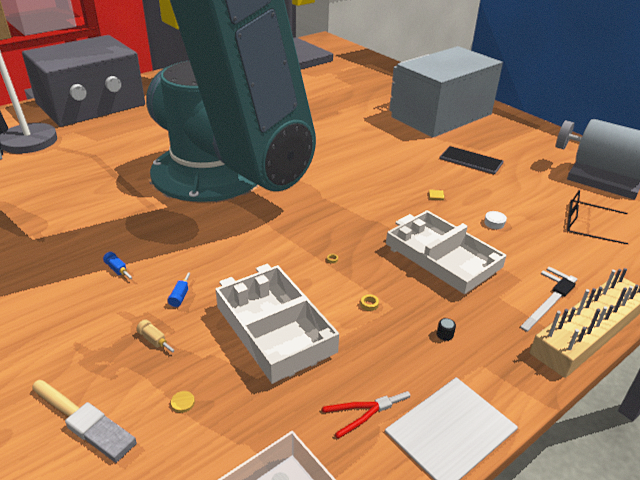

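The top view shows:
- tin (152,181), square blank (162,252), shallow tray (240,170)
- large ring (338,167), small ring (325,232)
- deep tray (427,182), round blank (511,170)
- pale graver (505,230), partly under the arm

In the scene view, the pale graver is at (155,337). Possible confusions:
- **Graver:** blue ones at scene (118,265) and (178,292), brush at (85,420). The pale wooden one is wanted.
- **Large ring or round blank:** small ring and square blank.
- **Tin:** black-capped jar at top (313,106).

Next I'll measure from the depth maps.

```bash
cat > h.py <<'E'
import numpy as np, cv2
def world(c):
    z=c["z_map"].astype(float); H,W=z.shape
    f=H/2/np.tan(np.radians(float(c["vertical_fov"]))/2)
    v,u=np.mgrid[:H,:W]
    p=np.stack([(u-c["cx"])/f*z,(v-c["cy"])/f*z,z],-1)
    R=cv2.Rodrigues(np.asarray(c["rvec"],float))[0]
    w=(p-np.asarray(c["tvec"]).ravel())@R
    w[z==0]=np.nan
    return w
E
python3 - <<'E'
import numpy as np,cv2
from h import world
t=np.load("top0.npz"); w=world(t)
s=np.load("scene0.npz"); ws=world(s)
for nm,W in(("top",w),("scene",ws)):
    m=(abs(W[...,2])<.02); print(nm,"table z",np.nanmedian(W[m][:,2]), "std",np.nanstd(W[m][:,2]))
def blob(W,u,v,r,zlo,zhi=.2):
    sub=W[v-r:v+r,u-r:u+r]; m=(sub[...,2]>zlo)&(sub[...,2]<zhi)
    n,l,st,ce=cv2.connectedComponentsWithStats(m.astype(np.uint8))
    d=[np.hypot(*(ce[i]-r)) if st[i,4]>15 else 1e9 for i in range(1,n)]
    i=1+int(np.argmin(d)); return sub[l==i]
def rep(nm,p):
    c,sz,a=cv2.minAreaRect((p[:,:2]*1000).astype(np.float32)); print(nm,len(p),"rect c",np.round(c,1),"sz",np.round(sz,1),"a",round(a,1),"ztop",np.round(np.percentile(p[:,2],[50,95])*1000,1),"mean",np.round(p[:,:2].mean(0)*1000,1))
for nm,u,v,r,z in[("tin",152,181,16,.011),("square",162,252,16,.004),("lring",338,167,16,.006),("sring",325,232,12,.004),("round",511,170,14,.004),("graver",505,230,25,.006)]: rep(nm,blob(w,u,v,r,z))
rep("graverS",blob(ws,155,337,28,.006)); rep("roundS",blob(ws,182,401,20,.004)); rep("tinS",blob(ws,495,219,18,.011)); rep("lringS",blob(ws,370,301,16,.006))
for nm,u,v,lo,hi in[("shallow",240,170,.036,.052),("deep",427,182,.05,.068)]: rep(nm,blob(w,u,v,62,lo,hi)if 0 else (lambda q:q[(q[:,2]>lo)&(q[:,2]<hi)])(w[v-62:v+62,u-40:u+40].reshape(-1,3)))
f=t["frame"]; s_=s["frame"]
a=cv2.resize(f[110:245,380:530],(600,540),interpolation=cv2.INTER_CUBIC)
cv2.imwrite("pics/c1.png",a[:,:,::-1])
cv2.imwrite("pics/c2.png",cv2.resize(s_[240:400,90:350],(780,480),interpolation=cv2.INTER_CUBIC)[:,:,::-1])
E
```

```text
top table z -0.00032421187692722417 std 0.004784865763970084
scene table z -0.001280874887616214 std 0.005160723947837554
tin 359 rect c [574.1 384.6] sz [45.9 44. ] a 42.9 ztop [17.3 20.7] mean [573.5 383.9]
square 227 rect c [420.3 365. ] sz [33.3 33. ] a 44.9 ztop [7.1 9.9] mean [420.1 364.7]
lring 121 rect c [597.8 -14.4] sz [31.5 33.4] a 54.5 ztop [10.4 14. ] mean [597.2 -14.4]
sring 50 rect c [456.6  15.6] sz [21.6 21.3] a 45.5 ztop [ 7.7 10.5] mean [455.9  16.1]
round 207 rect c [ 585.1 -389.5] sz [34.2 37.1] a 51.0 ztop [ 7.7 10.8] mean [ 584.8 -388.6]
graver 275 rect c [ 453.2 -360.3] sz [75.3 22.6] a 12.4 ztop [19.9 24.7] mean [ 443.5 -361.5]
graverS 468 rect c [ 451.4 -362.2] sz [83.9 24.2] a 7.8 ztop [18.6 23. ] mean [ 444.  -363.8]
roundS 358 rect c [ 588.1 -386.9] sz [34.2 35.1] a 49.5 ztop [6.4 8.6] mean [ 588.  -387.1]
tinS 230 rect c [576. 386.] sz [43.5 48.3] a 42.5 ztop [16.6 19.3] mean [578.4 383.4]
lringS 145 rect c [601.1 -12.6] sz [32.8 33.9] a 12.0 ztop [ 9.8 12.3] mean [601.3 -13.8]
shallow 1341 rect c [586.1 190.9] sz [216.3 125.2] a 2.5 ztop [42.7 47.7] mean [583.1 191.2]
deep 1699 rect c [ 548.6 -194.4] sz [125.  216.1] a 83.6 ztop [57.5 61.5] mean [ 545.8 -195.1]
```

View pics/c2.png

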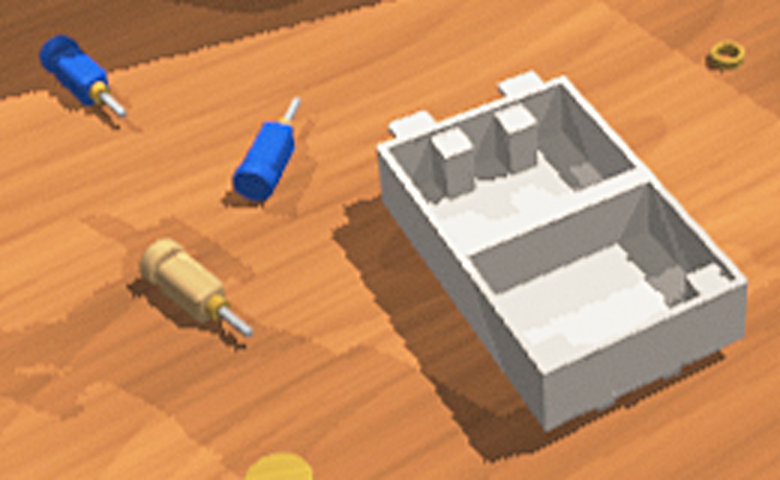

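The crop shows the pale wooden graver at crop (190,285), clearly different from the two blue ones at (75,70) and (265,155). The deep tray has narrow front posts and wide rear ones. Sizes and heights agree with the spec, so I'll take a close wrist look at the shallow tray and the fingers.

```bash
cat >> h.py <<'E'
from cell import env
from scipy.spatial.transform import Rotation as Ro
def dn(deg):
    a=np.radians(deg)/2; return [0,np.cos(a),np.sin(a),0]
def wrist(name=None):
    p=np.array(env.current_position()); q=np.array(env.current_eef_rot())
    c=env.camera("wrist"); z=c["z_map"].astype(float); H,W=z.shape
    f=H/2/np.tan(np.radians(float(c["vertical_fov"]))/2); v,u=np.mgrid[:H,:W]
    P=np.stack([(u-c["cx"])/f*z,(v-c["cy"])/f*z,z],-1); T=np.asarray(c["T_tool_cam"])
    t=P@T[:3,:3].T+T[:3,3]; w=t@Ro.from_quat(np.r_[q[1:],q[0]]).as_matrix().T+p
    t[z==0]=np.nan; w[z==0]=np.nan
    if name: cv2.imwrite(f"pics/{name}.png",c["frame"][:,:,::-1]); np.savez(name+".npz",t=t,w=w,frame=c["frame"])
    return t,w,c
def rep(nm,p):
    c,sz,a=cv2.minAreaRect((p[:,:2]*1000).astype(np.float32)); print(nm,len(p),"c",np.round(c,1),"sz",np.round(sz,1),"a",round(a,1),"ztop",np.round(np.percentile(p[:,2],[5,50,95])*1000,1),"mean",np.round(p[:,:2].mean(0)*1000,1))
E
python3 - <<'E'
from h import *
env.move_to([.594,.191,.36],dn(92.5))
t,w,c=wrist("w1"); print(env.current_time_s(),np.degrees(env.current_joint_pos()).round(),np.asarray(c["T_tool_cam"]).round(3),env.current_force())
m=np.isfinite(w[...,2])
tz=t[m]; near=tz[tz[:,2]<.03]; print("fingers n",len(near), near[:,2].max() if len(near) else None, np.percentile(near[:,1],[1,50,99]) if len(near) else "")
q=w[m]; d=q[(q[:,2]>.057)&(q[:,2]<.07)]; rep("divider",d)
d=q[(q[:,2]>.038)&(q[:,2]<.05)]; rep("rim",d)
E
```

```text
3.0917 [10. 27. 35. 99. -0. 98.] [[ 0.    -0.959 -0.285  0.072]
 [ 1.     0.     0.    -0.   ]
 [ 0.    -0.285  0.959 -0.143]
 [ 0.     0.     0.     1.   ]] [0.95688948 0.02295865 0.8877579 ]
fingers n 55466 -0.0120978014617453 [-0.06791798 -0.00115468  0.06738169]
divider 2701 c [657.6 105.5] sz [671.6 305.5] a 45.6 ztop [57.8 63.5 67.9] mean [657.4 122.9]
rim 18973 c [681.8  91.9] sz [611.9 428.1] a 19.6 ztop [39.8 45.  46.8] mean [796.  222.4]
```

View pics/w1.png

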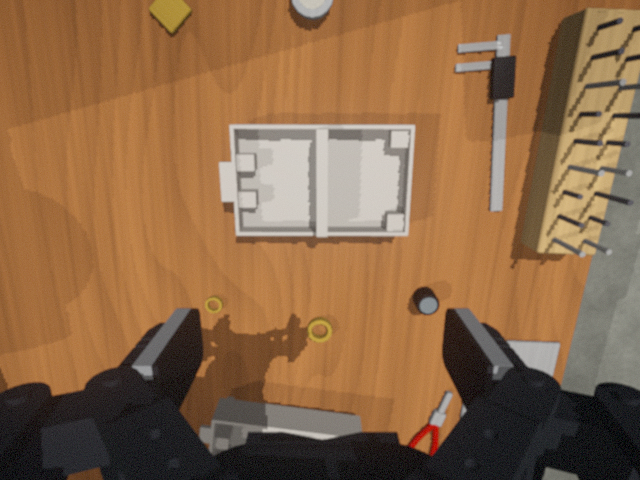

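The tray is at pixels (230–415, 125–237), with its tab at the left (front). With the gripper open, the fingertips are 12 mm behind the TCP, so the TCP is the tip position with the fingers shut. I'll fit the tray within those pixels, then do the tin and the large ring.

```bash
python3 - <<'E'
from h import *
d=np.load("w1.npz"); w=d["w"]
s=w[110:255,215:430].reshape(-1,3)
rep("divider",s[(s[:,2]>.058)&(s[:,2]<.07)]); rep("rim",s[(s[:,2]>.04)&(s[:,2]<.05)]); 
k=s[(s[:,2]<.004)&(s[:,2]>-.01)]; print("table",np.median(k[:,2]))
r=w[310:350,300:340].reshape(-1,3); rep("lring",r[(r[:,2]>.006)&(r[:,2]<.02)])
# tin: pick by lid
X,Y=.574,.3845
env.move_to([X,Y,.12],dn(90)); env.move_straight([X,Y,.006],.15)
f0=env.current_force()
env.close_gripper(); print("open",env.current_opening(),env.current_grip_force(),np.subtract(env.current_force(),f0).round(1),env.current_time_s())
env.move_straight([X,Y,.12],.25); print(env.current_opening(),env.current_time_s())
E
```

```text
divider 1183 c [593.8 193.1] sz [ 11.2 115.9] a 2.4 ztop [62.9 64.2 65.6] mean [593.7 194.6]
rim 3465 c [586.7 193.5] sz [214.3 123.8] a 2.4 ztop [40.3 44.7 46.5] mean [580.  194.9]
table 0.00021973053992380143
lring 319 c [599.1 -11.6] sz [33.  32.9] a 81.0 ztop [ 6.9 11.6 13.3] mean [599.1 -10.6]
open 0.043195084651958225 59.60960268974304 [-3.4 -2.2  8.9] 5.6667
0.043244478185435795 6.275
```

```bash
python3 - <<'E'
from h import *
S=np.array([.594,.1927]);a=np.radians(2.4);R=np.array([[np.cos(a),-np.sin(a)],[np.sin(a),np.cos(a)]])
P=S+R@[.04,0]
env.move_to([*P,.13],dn(182.4)); env.move_straight([*P,.035],.2); print(env.current_opening())
env.ungrasp(); env.sleep(.2); env.move_straight([*P,.12],.3)
L=np.array([.5985,-.0125])
env.move_to([*L,.1],dn(182.4)); env.move_straight([*L,.002],.15); f0=env.current_force()
env.close_gripper(); print("ring",env.current_opening(),np.subtract(env.current_force(),f0).round(1)); env.move_straight([*L,.13],.3); print(env.current_opening())
P=S+R@[-.04,0]
env.move_to([*P,.13],dn(182.4)); env.move_straight([*P,.035],.2); print(env.current_opening())
env.ungrasp(); env.sleep(.2); env.move_straight([*P,.14],.3)
print(env.current_time_s())
env.move_to([.556,-.195,.36],dn(83.6))
wrist("w2"); t=env.camera("top"); cv2.imwrite("pics/top1.png",t["frame"][60:300,60:560][:,:,::-1]); np.savez("top1.npz",**t); print(env.current_time_s())
E
```

```text
0.042623208421057
ring 0.0309635941210648 [-4.5 -0.9 10. ]
0.030432485583832995
0.030602298297941533
15.225
16.9583
```

View pics/top1.png

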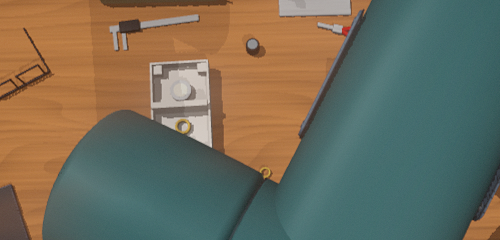

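View pics/w2.png

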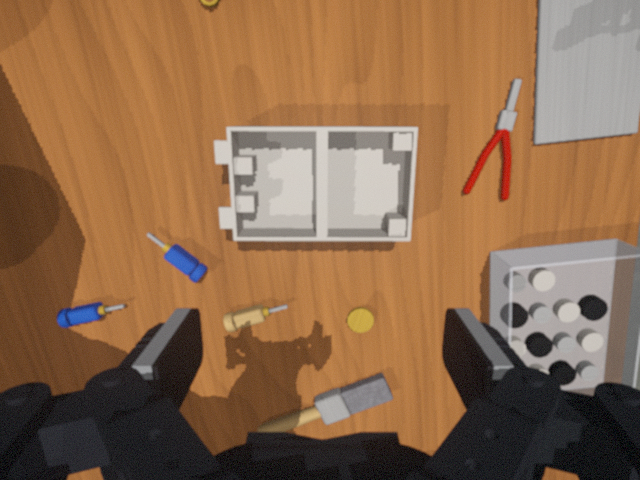

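Both are in the shallow tray: the tin in the rear compartment (180,88 in the crop) and the ring in the front (183,127). The wrist view shows the deep tray at (230–418, 127–242), the pale graver's handle at (247,318) and the round blank at (361,320). There is free room around both.

```bash
python3 - <<'E'
from h import *
w=np.load("w2.npz")["w"]; s=w[115:255,208:430].reshape(-1,3)
rim=s[(s[:,2]>.055)&(s[:,2]<.064)]; rep("rim",rim)
s2=w[115:255,228:430].reshape(-1,3); 
g=w[300:340,220:292].reshape(-1,3); g=g[(g[:,2]>.006)&(g[:,2]<.03)]; rep("graver",g)
h=g[g[:,2]>.015]; rep("handle+head",h)
v=np.linalg.svd(h[:,:2]-h[:,:2].mean(0))[2][0]; print("axis",np.degrees(np.arctan2(v[1],v[0])))
r=w[300:340,340:385].reshape(-1,3); rep("round",r[(r[:,2]>.004)&(r[:,2]<.02)])
E
```

```text
rim 4444 c [ 548.7 -192.5] sz [123.8 214.3] a 83.7 ztop [55.7 59.1 60.6] mean [ 542.8 -190. ]
graver 850 c [ 450.  -357.1] sz [82.9 24.9] a 13.3 ztop [ 9.9 21.  24.9] mean [ 440.8 -358.8]
handle+head 658 c [ 445.4 -358.2] sz [73.4 24.9] a 13.3 ztop [16.2 21.7 25.2] mean [ 436.1 -360.4]
axis -171.09372234861624
round 520 c [ 586.1 -385.9] sz [34.2 34.7] a 72.3 ztop [6.2 8.  9.5] mean [ 586.  -385.4]
```

```bash
python3 - <<'E'
from h import *
D=np.array([.5561,-.1943]);a=np.radians(-6.35);R=np.array([[np.cos(a),-np.sin(a)],[np.sin(a),np.cos(a)]])
G=[.4405,-.3605]
env.move_to([*G,.12],dn(10.5)); env.move_straight([*G,.012],.15)
env.close_gripper(); print("graver",env.current_opening()); env.move_straight([*G,.15],.25); print(env.current_opening())
P=D+R@[.05,-.010]
env.move_to([*P,.15],dn(83.65)); wrist("w3"); env.move_straight([*P,.054],.15); print(env.current_opening())
env.ungrasp(); env.sleep(.3); print("f",np.round(env.current_force(),1)); env.move_straight([*P,.15],.25)
B=[.5855,-.3873]
env.move_to([*B,.1],dn(90)); env.move_straight([*B,.001],.15)
env.close_gripper(); print("round",env.current_opening()); env.move_straight([*B,.14],.25); print(env.current_opening())
P=D+R@[-.041,0]
env.move_to([*P,.14],dn(173.65)); env.move_straight([*P,.048],.15); print(env.current_opening())
env.ungrasp(); env.sleep(.3); print("f",np.round(env.current_force(),1)); env.move_straight([*P,.15],.25)
env.move_to([.556,-.194,.36],dn(263.65)); env.sleep(.3); wrist("w4"); print(env.current_time_s())
E
```

```text
graver 0.018037519505563353
0.017977767974258534
0.01806867485112672
f [ 0.2  0.  -0.1]
round 0.03277615572582086
0.03256413671154775
0.03254296831485919
f [0.2 0.4 0.2]
31.4667
```

View pics/w4.png

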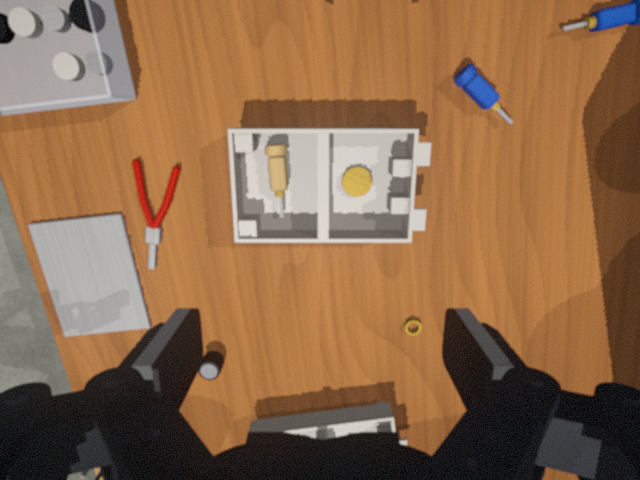

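The graver lies along y in the rear compartment (277,180) and the blank is in the front one (357,181). Next I'll measure both trays, each at its pick or place yaw so the camera bias cancels. Then I'll pick the shallow tray and hover it over the deep one.

```bash
cat >> h.py <<'E'
def tray(w,win,lo,hi,a0):
    s=w[win[0]:win[1],win[2]:win[3]].reshape(-1,3); s=s[(s[:,2]>lo)&(s[:,2]<hi)]
    c,sz,a=cv2.minAreaRect((s[:,:2]*1000).astype(np.float32)); a=min([a+k for k in(-180,-90,0,90)],key=lambda b:abs(b-a0))
    e=(max(sz)-200)/2; C=np.array(c)+e*np.array([np.cos(np.radians(a)),np.sin(np.radians(a))])
    # trimmed check in tray frame
    r=np.radians(a); d=s[:,:2]*1000-C; x=d@[np.cos(r),np.sin(r)]; y=d@[-np.sin(r),np.cos(r)]
    print("tray",C.round(1),round(a,2),np.round(sz,1),"x99.7",np.percentile(x,99.7).round(1),"y",np.percentile(y,[.3,99.7]).round(1),"div",np.median(x[(abs(x)<12)&(abs(y)<50)]).round(1))
    return C/1000,a
E
python3 - <<'E'
from h import *
D,ad=tray(np.load("w4.npz")["w"],(118,255,220,440),.055,.064,-6.35)
w=np.load("w4.npz")["w"]; s=w[140:230,262:295].reshape(-1,3); s=s[(s[:,2]>.026)&(s[:,2]<.055)]; rep("graver",s)
s=w[160:205,335:380].reshape(-1,3); s=s[(s[:,2]>.0215)&(s[:,2]<.05)]; rep("round",s)
env.move_to([.594,.1927,.36],dn(92.4)); env.sleep(.2)
_,w,_=wrist("w5"); S,a=tray(w,(110,255,215,430),.04,.05,2.4)
q=w[110:255,215:430].reshape(-1,3); rep("div",q[(q[:,2]>.058)&(q[:,2]<.07)])
print(env.current_time_s()); np.savez("fit.npz",D=D,ad=ad,S=S,a=a)
E
```

```text
tray [ 555.2 -193.2] -6.34 [123.1 214.5] x99.7 99.6 y [-61.5  61.4] div -0.3
graver 1032 c [ 605.6 -202. ] sz [83.8 24.4] a 85.7 ztop [31.8 40.7 44.3] mean [ 604.  -214.3]
round 738 c [ 510.8 -189.7] sz [44.5 45.2] a 63.3 ztop [25.5 27.2 28.6] mean [ 515.6 -191.2]
tray [594.1 193.5] 2.42 [214.4 123.1] x99.7 99.7 y [-61.4  61.5] div nan
div 1184 c [593.6 193.4] sz [ 11.2 116. ] a 2.6 ztop [62.9 64.2 65.5] mean [593.7 194.8]
34.7667
  return _methods._mean(a, axis=axis, dtype=dtype,
  ret = ret.dtype.type(ret / rcount)
```

View pics/w5.png

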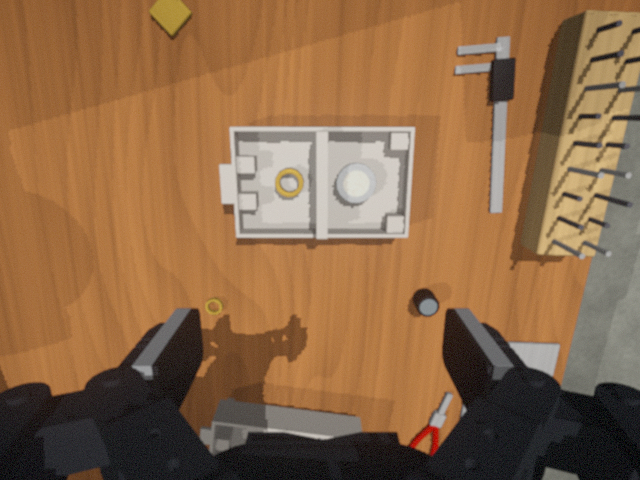

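The ring (289,182) and tin (356,183) lie flat in their compartments. Now lift the tray, turn it and stack it.

```bash
python3 - <<'E'
from h import *
S=[.594,.1934]; D=[.5555,-.1932]; 
env.move_to([*S,.14],dn(92.4)); env.move_straight([*S,.042],.12)
env.close_gripper(); print("grip",env.current_opening(),env.current_grip_force())
env.move_straight([*S,.20],.15); env.sleep(.2); print(env.current_opening(),np.round(env.current_force(),1),np.degrees(env.current_joint_pos()).round())
env.move_straight([.48,.0,.20],.25,orientation=dn(180))
env.move_to([*D,.20],dn(180+83.66)); env.sleep(.3)
c=env.camera("scene"); cv2.imwrite("pics/s2.png",c["frame"][:,:,::-1]); wrist("w6")
print(env.current_position(),env.current_force().round(2) if hasattr(env.current_force(),'round') else env.current_force(),env.current_opening(),env.current_time_s())
E
```

```text
grip 0.01076063734043804 59.25737142562866
0.010902040497285765 [ 0.2 -0.4 -3.7] [11. 26.  9. 73.  0. 98.]
[ 0.55550685 -0.19308012  0.20005536] [ 0.54 -0.23 -2.99] 0.010582085958960768 42.35
```

View pics/s2.png

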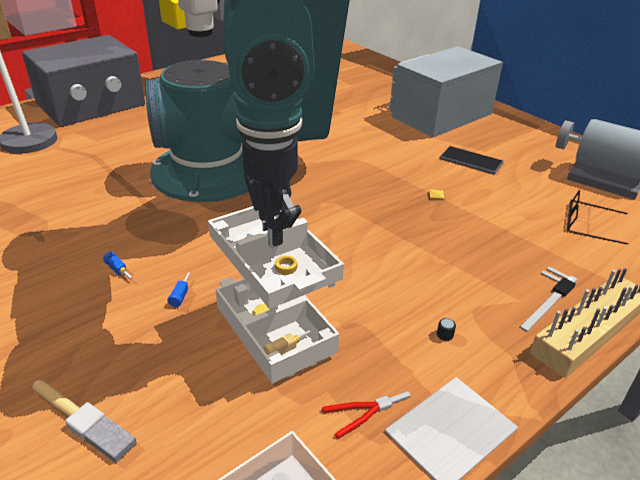

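The shallow tray is held level and turned above the deep tray, with the ring now at the far end (286,264). I'll lower it, watching the force.

```bash
python3 - <<'E'
from h import *
w=np.load("w6.npz")["w"]; m=w[...,2]; s=w[(m>.198)&(m<.208)&(abs(w[...,0]-.55)<.14)&(abs(w[...,1]+.2)<.1)]; rep("held rim",s)
D=[.5555,-.1932]
env.move_straight([*D,.115],.12); f0=np.array(env.current_force())
for z in(.104,.100,.098,.0965):
    env.move_straight([*D,z],.03); env.sleep(.1); f=np.array(env.current_force())-f0; print(z,f.round(1),env.current_opening())
    if abs(f).max()>12: break
c=env.camera("scene"); cv2.imwrite("pics/s3.png",c["frame"][180:420,160:400][:,:,::-1].repeat(2,0).repeat(2,1)); print(env.current_time_s())
E
```

```text
held rim 26909 c [ 562.2 -195.3] sz [121.6 216. ] a 83.7 ztop [198.2 202.7 204.1] mean [ 570.6 -220.6]
0.104 [-0.3 -0.4 -0.5] 0.010668335769868868
0.1 [ 0.5  0.1 -0.3] 0.010630682916956466
0.098 [0.4 0.4 1. ] 0.01069360502723719
0.0965 [ 0.7 -0.2 -0.6] 0.011113243525851533
44.9583
```

View pics/s3.png

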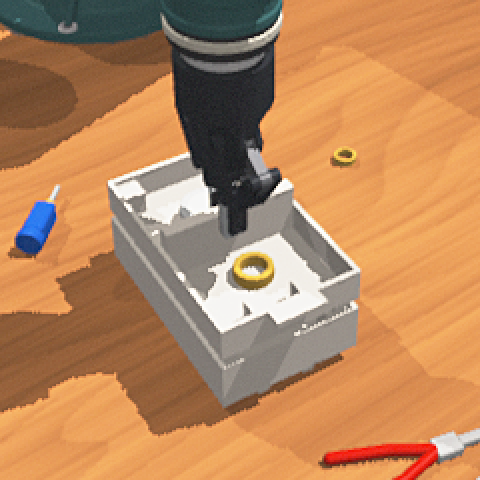

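The tray sits aligned just above its seat, with no side forces. Touch down, release and verify.

```bash
python3 - <<'E'
from h import *
D=[.5555,-.1932]; f0=np.array(env.current_force())
for z in(.0958,.0952):
    env.move_straight([*D,z],.02); env.sleep(.1); f=np.array(env.current_force())-f0; print(z,f.round(1))
    if f[2]>4: break
env.ungrasp(); env.sleep(.3); env.move_straight([*D,.2],.2)
env.move_to([*D,.41],dn(263.66)); env.sleep(.3); _,w,_=wrist("w7")
s=w[60:300,150:500].reshape(-1,3); k=s[(s[:,2]>.094)&(s[:,2]<.105)]; rep("top rim",k)
k=s[(s[:,2]>.112)&(s[:,2]<.125)]; rep("divider",k); print(env.current_time_s())
E
```

```text
0.0958 [-2.7  1.8  9.1]
top rim 3649 c [ 562.2 -194.2] sz [124.3 214.3] a 83.7 ztop [ 94.2  98.7 100.4] mean [ 569.1 -195.4]
divider 1181 c [ 555.1 -193.5] sz [115.3  11.1] a 83.6 ztop [116.7 118.2 119.7] mean [ 555.  -195.2]
48.1917
```

View pics/w7.png

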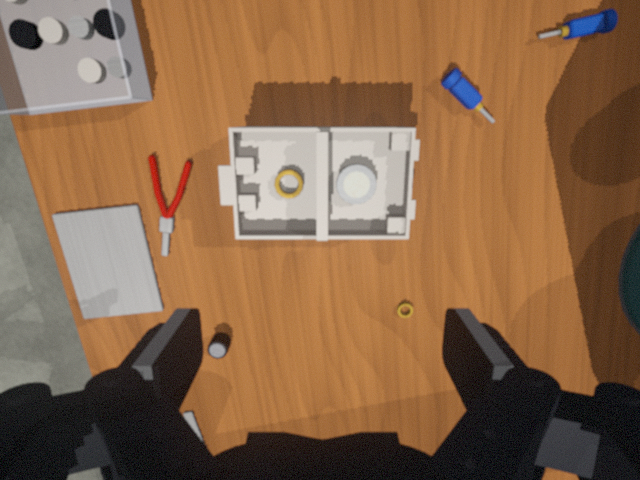

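The stack checks out: rim at 99 mm and grip top at 118 mm, which is 54 above the deep tray. It is level, its centre is within about 1 mm of the deep tray's, and the single tab is opposite the two. The ring (289,183), tin (356,183) and small ring (405,310) are in place.

```bash
python3 -c "
from cell import env
print(env.finish_job())"
```

```text
the job is handed in; nothing more can be done
None
```

The job is handed in at about 48 s with both trays loaded and the shallow tray stacked, turned end for end, 54 mm above the deep one; the square blank and small ring were not touched, and no verdict was returned.

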